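# Weigh the thin copper sampling ring

### The job

Pick up the copper sampling ring and stand it upright in the middle of the balance's round pan, setting it down rather than dropping it, then let go. Its wall dents easily, so never grip it with more than 15 N, and never load the balance with more than 20 N. Leave the silver ring and the red cap where they are.

Things in the scene. Friction and masses are not known exactly. Their poses are not given: they have to be found in the camera images.
- copper_ring_mid (a point): copper-coloured thin-walled soil sampling ring, a plain tube open at both ends, standing upright on the cart top: outer diameter 54 mm, wall 2.5 mm, height 50 mm, about 0.12 to 0.2 kg. This point is on its axis half-way up (25 mm above its underside); z is its axis. Dents when the grip passes 15 N (each of two opposed fingers pressing with 15 N); a grip of 5 to 10 N across its outside carries it safely.
- pan (a point): centre of the top face of the balance's round dark steel pan, 130 mm in diameter, flat, 75 mm above the cart top. The balance is fixed to the cart, white, 50 mm thick, 190 mm wide along y; its housing (top 58 mm above the cart top) reaches 165 mm from this point along its -x (display side) and 85 mm along +x; z is up. Rigid; overloaded above 20 N.
- steel_ring_mid (a point): pale silver-grey metal ring of exactly the same size as the copper one, standing upright, to be left alone. This point is on its axis half-way up (25 mm above its underside); z is its axis.
- cap_mid (a point): red plastic ring cap, a disc 60 mm in diameter and 18 mm high lying flat, to be left alone. This point is on its axis half-way up (9 mm above its underside); z is its axis.

How it is judged:
By the outcome, as a careful person would: the job done as asked, in the order asked, and still so for the second after the job is handed in, with the robot touching nothing.
It also fails if it takes over 43 s, if anything falls off the work surface, if the arm or the gripper's body presses on something with over 40 N, if the wrist force passes 120 N, or if a joint passes its speed limit or range.

### The arm

A 6-joint arm with a two-finger parallel gripper is mounted at the origin on the work surface. World frame = base frame: x ahead of the robot, y to its left, z up, the work surface at z = 0. Lengths are in mm, angles in degrees, forces in N, time in s.
With the tool pointing down it reaches from about 300 to 850 mm from the base axis. Payload 4.2 kg.
Tool frame: the origin (TCP) lies between the finger pads; the fingertips stand 22 mm ahead of it and the grasp point (between the pads) lies 3 mm ahead of it; z points along the fingers, y is the direction in which the jaws open and shut (so a half turn about z gives the same grasp; the last joint's range is limited). The gripper opens to 91 mm and grips with 3 to 60 N. Pads are 32 mm wide; open, the fingers measure 118 mm over their backs; the gripper's body (76 mm by 178 mm) begins 60 mm behind the grasp point.
Start: joints at [-1.146, 18.312, 89.639, -0, 72.044, -1.146], TCP at [575.014, 0, 235.976] pointing down, gripper open.
Joint ranges: [-177.97, 177.97], [-48.28, 115.42], [12.27, 149.76], [-77.06, 257.06], [2.81, 150.46], [-146.56, 146.56]. Speed limits (degrees/s): [147.25, 147.25, 180, 180, 180, 180].

### API

Orientations are given as [roll, pitch, yaw] about the fixed x, y, z axes, in that order (R = Rz(yaw) Ry(pitch) Rx(roll)).
In Python, from workcell import * gives the robot as it stands.
- The arm moves only by the shell command python3 -m jog 'ROWS' [OPENING] [FORCE]. ROWS is text: rows parted by semicolons, each of 6 numbers parted by spaces: the shift along the tool's x, y, z in units of 0.5 m (1.0 is 0.5 m), then the turn, a rotation vector about the tool's x, y, z in units of pi/2 rad (1.0 is pi/2 rad). A call has 1 to 20 rows; each row is the pose to reach, as a shift and turn from the pose measured when the call began, along the tool's axes at that moment; what a row does not reach only later rows make up. A row lasts 1/12 s, in which the tool goes at most 41.7 mm and 7.16 degrees, less where a joint would pass 70% of its speed; a pose out of reach is approached as far as the arm can. A call with a number of a shift or a turn outside -1 to 1 is refused whole. A call with a gripper value outside its range is refused whole. OPENING is the opening, from -1 (shut) to 1 (fully open), set as the call begins (- or left out, the last holds). The fingers move at their own pace and stop on an object; FORCE is the grip in N (left out, the last holds). Time passes only in rows, so rows that repeat a pose let the fingers close. It gives the time, the measured TCP pose, the force and the opening at its end, in the units of the state.
- state(): the state, without advancing time (a new reading comes with each control period).
- grab_frame(name): name is "scene" or "side" or "wrist"; returns the picture (480x640x3 uint8, red, green, blue); there is no depth.
- calibration(name): a dict with "mtx" (3x3 intrinsics, pixels), "rvec" (rotation vector, rad) and "tvec" (3), from world to camera coordinates, as OpenCV has them. Camera axes: x right, y down, z forward; pixel columns grow to the right and rows downward; lengths in mm; the calibration is good to about 2 mm. A picture is of the moment at which its call begins: read the wrist's pose just before it. calibration takes no time and is no camera call; for the wrist camera it gives the pose at the moment of the call.
- job_done(): hands the job in, once; it reports no verdict.
Trained networks look in the newest picture that a camera, given by its name, has taken for a name from the list of things; names that differ only in an ending like _2 or _b are one class to them, and where a whole thing is asked for, a point or a joint stands for the part that bears it (a point fixed in the world has none). Each returns a list of dicts, best first, with "confidence" (0 to 1); they miss things now and then, are a little off and sometimes report something else, mostly with a low value. They report only what shows in the picture. A call takes as long as a camera call.
- spot_in(query, camera): "rect" ([left, top, right, bottom] in pixels, round what is visible of it).
- tip_of(query, camera): "location" ([column, row] in pixels: a listed point, or the origin of a listed thing).
The state is a dict: "time_s": time; "qpos": joint angles; "qvel": joint speeds; "effort": joint torques, N m; "ee_pos": TCP position; "ee_rot": TCP orientation; "force": force on the tool from outside, world axes, zero at the start; "torque": the same for the moment, N m; "gripper_width": finger opening in mm.
Only numpy, scipy, OpenCV 4.12 (cv2) and the standard library are available. Lean on these libraries where they do the work, as an engineer would, in place of code of your own. Each camera call takes 0.05 s, during which the arm holds its last target. There are 200 camera calls.

## Working session

There is one attempt and no reset: what is moved stays moved. The work goes in short steps, Python scripts to look and compute and a shell command to move; the robot and the scene stay as the last step left them, time stands still between calls to the robot, and variables do not carry over. Pictures are saved under pics/ and viewed, about 8 in all and at most 12, crops included, and the job is handed in when it is done.

```bash
mkdir -p pics
cat > h.py <<'E'
from workcell import *
import numpy as np, cv2
def save(n,f): cv2.imwrite(f'pics/{f}.png',cv2.cvtColor(n,cv2.COLOR_RGB2BGR))
def tri(obs):
    A=[];
    for c,uv in obs:
        k=c; P=np.array(k['mtx'])@np.hstack([cv2.Rodrigues(np.array(k['rvec'],float))[0],np.array(k['tvec'],float).reshape(3,1)])
        A+= [uv[0]*P[2]-P[0], uv[1]*P[2]-P[1]]
    X=np.linalg.svd(np.array(A))[2][-1]; X=X[:3]/X[3]
    return X
def proj(c,X): return cv2.projectPoints(np.array([X],float),np.array(c['rvec'],float),np.array(c['tvec'],float),np.array(c['mtx'],float),None)[0].ravel()
def onplane(c,uv,z):
    R=cv2.Rodrigues(np.array(c['rvec'],float))[0];t=np.array(c['tvec'],float).ravel()
    d=R.T@np.linalg.inv(np.array(c['mtx']))@np.array([uv[0],uv[1],1]);o=-R.T@t
    return o+d*(z-o[2])/d[2]
E
python3 - <<'E'
from h import *
print(state())
T={}
ims=[]
for n in ['scene','side','wrist']:
    c=calibration(n);im=grab_frame(n);ims.append(im)
    for q in ['copper_ring_mid','pan','steel_ring_mid','cap_mid']:
        r=tip_of(q,n)
        print(n,q,[(np.round(a['location']).tolist(),round(a['confidence'],2)) for a in r[:3]])
        if r: T.setdefault(q,[]).append((n,c,r[0]['location']))
for q,o in T.items():
    for i in range(len(o)):
        for j in range(i):
            X=tri([o[i][1:],o[j][1:]]);print(q,o[j][0],o[i][0],X.round(1),[np.abs(proj(k[1],X)-k[2]).max().round(1) for k in o])
a=np.hstack(ims[:2]);save(cv2.resize(a,(800,300),interpolation=cv2.INTER_AREA),'a1');save(ims[2],'a2')
E
```

```text
{'time_s': 0.0, 'qpos': array([-1.14827220e+00,  1.83519127e+01,  8.97099260e+01, -1.31775450e-03,
        7.20444552e+01, -1.14706438e+00]), 'qvel': array([ 0.07489779,  0.00892968,  0.00234151, -0.03808507,  0.01681292,
        0.03654103]), 'effort': array([-5.01459035e-04, -4.12465632e+01, -2.31973493e+01,  7.28826877e-02,
        4.58198413e-02, -1.41870069e-04]), 'ee_pos': array([ 5.74500983e+02, -1.97450750e-02,  2.35093691e+02]), 'ee_rot': array([-1.79893702e+02, -8.75299786e-04,  8.99991988e+01]), 'force': array([-0.5313386 , -0.62164334,  0.15863987]), 'torque': array([-0.02714636,  0.05123459,  0.01071156]), 'gripper_width': 91.49366182455667}
scene copper_ring_mid [([249.0, 232.0], 0.88)]
scene pan [([460.0, 337.0], 0.64)]
scene steel_ring_mid [([292.0, 279.0], 0.62)]
scene cap_mid [([181.0, 218.0], 0.76)]
side copper_ring_mid [([341.0, 218.0], 0.58)]
side pan [([273.0, 360.0], 0.86)]
side steel_ring_mid [([310.0, 258.0], 0.73)]
side cap_mid [([335.0, 184.0], 0.72)]
wrist copper_ring_mid [([270.0, 365.0], 0.58)]
wrist pan []
wrist steel_ring_mid [([310.0, 242.0], 0.95)]
wrist cap_mid []
copper_ring_mid scene side [ 505.9 -183.4   26.7] [np.float64(0.8), np.float64(0.7), np.float64(1.7)]
copper_ring_mid scene wrist [ 508.4 -181.7   31.2] [np.float64(0.1), np.float64(1.9), np.float64(0.6)]
copper_ring_mid side wrist [ 506.8 -190.8   19.3] [np.float64(2.6), np.float64(0.1), np.float64(0.4)]
pan scene side [562.5 283.   76.8] [np.float64(1.5), np.float64(1.3)]
steel_ring_mid scene side [555.7 -34.6  19.5] [np.float64(0.1), np.float64(0.1), np.float64(1.8)]
steel_ring_mid scene wrist [557.6 -33.   21.7] [np.float64(0.1), np.float64(1.0), np.float64(0.2)]
steel_ring_mid side wrist [556.2 -34.3  19.8] [np.float64(0.1), np.float64(0.3), np.float64(1.3)]
cap_mid scene side [ 542.4 -343.8   18.3] [np.float64(0.8), np.float64(0.7)]
```

View pics/a1.png

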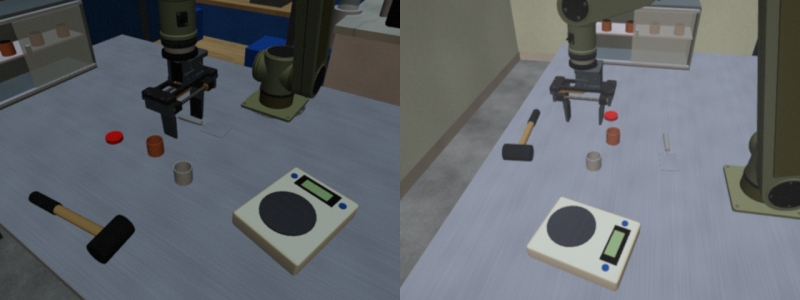

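View pics/a2.png

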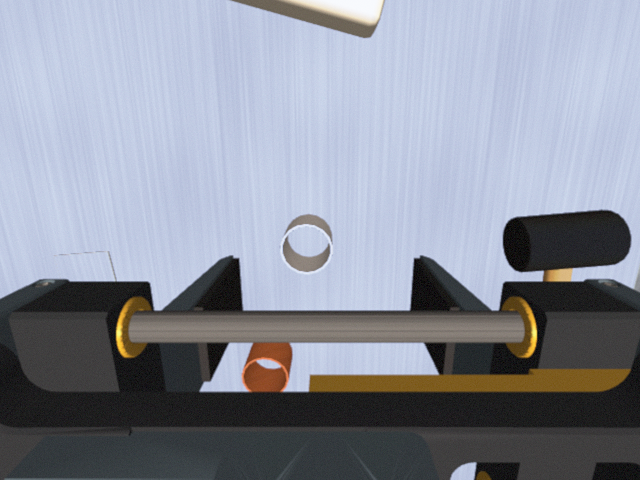

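Run:
```python
from h import *
c=calibration('wrist')
for uv in [(108,252),(52,254),(116,280),(268,372)]: print(uv,onplane(c,uv,0).round())
for uv in [(410,260),(340,230),(455,265),(370,240)]: print('scene',uv,onplane(calibration('scene'),uv,0).round())
s=grab_frame('scene');d=grab_frame('side')
a=cv2.resize(s[190:310,270:430],(400,300),interpolation=3);b=cv2.resize(d[190:310,340:500],(400,300),interpolation=3)
save(np.hstack([a,b]),'b1')
```

```text
(108, 252) [318. -51.   0.]
(52, 254) [252. -54.   0.]
(116, 280) [322. -87.   0.]
(268, 372) [ 499. -216.    0.]
scene (410, 260) [368. 107.   0.]
scene (340, 230) [365. -58.   0.]
scene (455, 265) [332. 185.   0.]
scene (370, 240) [358.  11.   0.]
```

View pics/b1.png

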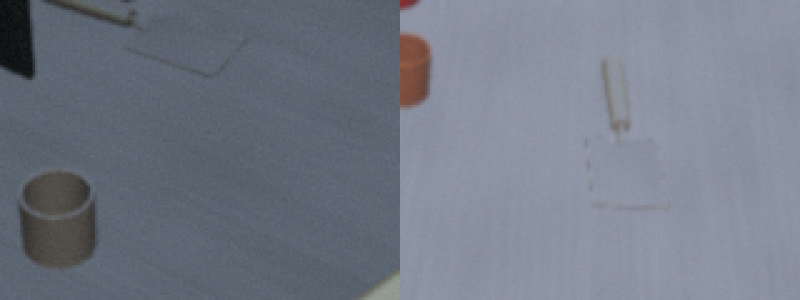

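```bash
python3 -m jog '-0.366 -0.137 0.17 0 0 0;-0.366 -0.137 0.17 0 0 0;-0.366 -0.137 0.17 0 0 0;-0.366 -0.137 0.17 0 0 0;-0.366 -0.137 0.17 0 0 0;-0.366 -0.137 0.17 0 0 0;-0.366 -0.137 0.17 0 0 0;-0.366 -0.137 0.17 0 0 0;-0.366 -0.137 0.17 0 0 0' 1 7
python3 - <<'E'
from h import *
s=state();print(s['time_s'],s['ee_pos'],s['ee_rot'],s['force'])
c=calibration('wrist');im=grab_frame('wrist');save(im,'c1')
r=tip_of('copper_ring_mid','wrist');print(r[:2], [onplane(c,a['location'],25) for a in r[:1]])
E
```

```text
time_s: 1.6
ee_pos: [507.6, -182.2, 151.8]
ee_rot: [179.9, 0.0, 90.1]
force: [0.4, 0.2, -0.4]
gripper_width: 91.2
1.6 [ 507.5543183  -182.19993771  151.78795713] [1.79891310e+02 6.98466536e-03 9.00515875e+01] [ 0.44405762  0.20640112 -0.43312672]
[] []
```

View pics/c1.png

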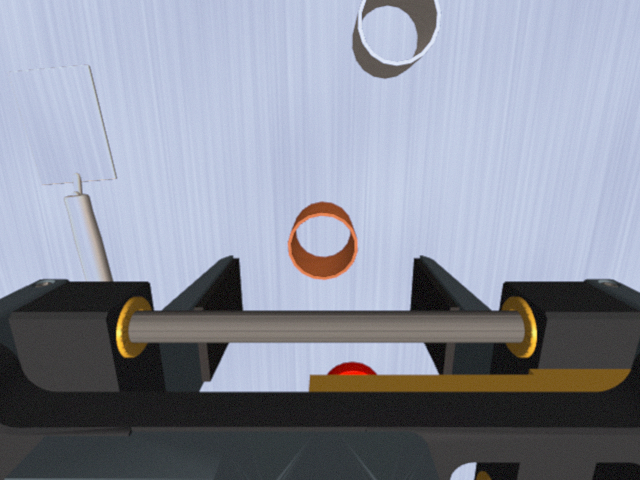

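Run:
```python
from h import *
c=calibration('wrist');im=cv2.imread('pics/c1.png')
print(onplane(c,(323,245.5),50)); print(onplane(c,(289,245.5),50),onplane(c,(357,245.5),50))
s=state();print(proj(c,s['ee_pos']-[0,0,100]))
```

```text
[ 505.42804512 -184.22506495   50.        ]
[ 479.47188847 -184.23382025   50.        ] [ 531.39601899 -184.21630568   50.        ]
[325.82725452 243.26835462]
```

```bash
python3 -m jog '-0.004 -0.004 0.08 0 0 0;-0.004 -0.004 0.14 0 0 0;-0.004 -0.004 0.19 0 0 0;-0.004 -0.004 0.228 0 0 0;-0.004 -0.004 0.228 0 0 0;-0.004 -0.004 0.228 0 0 0;-0.004 -0.004 0.228 0 0 0' 1 8
python3 -m jog '0 0 0 0 0 0;0 0 0 0 0 0;0 0 0 0 0 0;0 0 0 0 0 0;0 0 0 0 0 0;0 0 0 0 0 0;0 0 0 0 0 0;0 0 0 0 0 0;0 0 0 0 0 0;0 0 0 0 0 0;0 0 0 0 0 0;0 0 0 0 0 0' -1 8
```

```text
time_s: 2.28
ee_pos: [507.2, -183.8, 39.2]
ee_rot: [179.7, 0.1, 90.2]
force: [0.1, -0.1, 0.2]
gripper_width: 91.0
time_s: 3.28
ee_pos: [506.8, -183.8, 39.3]
ee_rot: [179.8, 0.1, 90.2]
force: [-3.4, 0.0, 5.6]
gripper_width: 53.1
```

```bash
python3 -m jog '0 0 -0.02 0 0 0;0 0 -0.05 0 0 0;0 0 -0.09 0 0 0;0 0 -0.13 0 0 0;0 0 -0.17 0 0 0;0 0 -0.21 0 0 0;0 0 -0.24 0 0 0;0 0 -0.26 0 0 0;0 0 -0.26 0 0 0;0 0 -0.26 0 0 0;0 0 -0.26 0 0 0;0 0 -0.26 0 0 0'
python3 - <<'E'
from h import *
ims=[]
for n in ['scene','wrist']: ims.append(grab_frame(n))
save(cv2.resize(np.hstack(ims),(800,300),interpolation=cv2.INTER_AREA),'d1')
E
```

```text
time_s: 4.28
ee_pos: [505.6, -183.3, 167.9]
ee_rot: [179.9, 0.0, 90.2]
force: [0.4, -0.8, -1.2]
gripper_width: 53.2
```

View pics/d1.png

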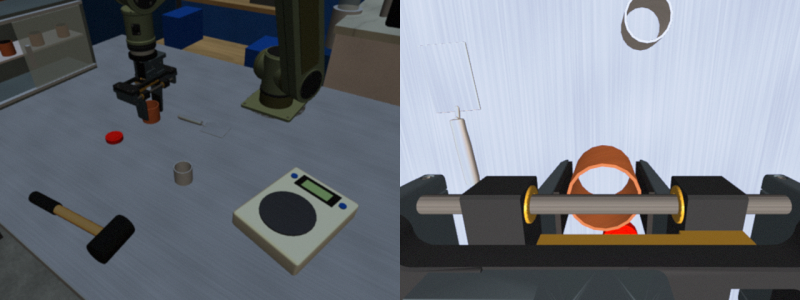

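```bash
python3 -m jog '0.02 0.003 0 0 0 0;0.05 0.01 0 0 0 0;0.1 0.018 0 0 0 0;0.16 0.03 0 0 0 0;0.22 0.04 0 0 0 0;0.28 0.05 0 0 0 0;0.34 0.06 0 0 0 0;0.4 0.07 0 0 0 0;0.46 0.08 0 0 0 0;0.52 0.09 0 0 0 0;0.58 0.1 0 0 0 0;0.63 0.108 0 0 0 0;0.67 0.111 0 0 0 0;0.69 0.113 0 0 0 0;0.706 0.113 0 0 0 0;0.706 0.113 0 0 0 0;0.706 0.113 0 0 0 0;0.706 0.113 0 0 0 0'
python3 - <<'E'
from h import *
s=state();print(s['ee_pos'],s['force'],s['gripper_width'])
c=calibration('wrist');im=grab_frame('wrist');save(im,'e1')
r=tip_of('pan','wrist');print(r[:2], [onplane(c,a['location'],75) for a in r[:1]])
for n in ['scene','side']:
    k=calibration(n);grab_frame(n);q=tip_of('pan',n);print(n,[onplane(k,a['location'],75) for a in q[:1]])
E
```

```text
time_s: 5.88
ee_pos: [561.1, 168.7, 168.1]
ee_rot: [179.9, 0.1, 90.1]
force: [-0.3, 0.6, -1.4]
gripper_width: 52.7
[561.08663009 168.7277682  168.06044231] [-0.32444482  0.60824827 -1.42566315] 52.653915545629815
[{'location': [325.1, 81.8], 'confidence': 0.94}] [array([560.43643146, 280.39638559,  75.        ])]
scene [array([560.7326507 , 281.50381086,  75.        ])]
side [array([560.74337217, 281.99626336,  75.        ])]
```

View pics/e1.png

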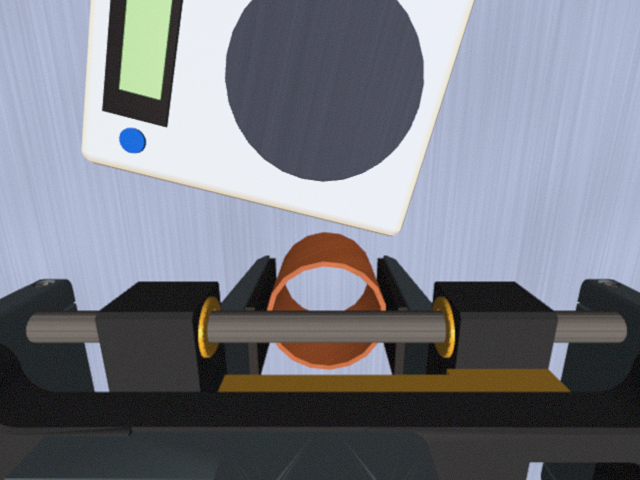

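```bash
python3 -m jog '0.02 0 0 0 0 0;0.06 0 0 0 0 0;0.11 0 0 0 0 0;0.16 0 0.01 0 0 0;0.2 0 0.03 0 0 0;0.225 -0.001 0.05 0 0 0;0.225 -0.001 0.065 0 0 0;0.225 -0.001 0.08 0 0 0;0.225 -0.001 0.086 0 0 0;0.225 -0.001 0.09 0 0 0;0.225 -0.001 0.09 0 0 0;0.225 -0.001 0.09 0 0 0;0.225 -0.001 0.09 0 0 0'
python3 - <<'E'
from h import *
ims=[]
for n in ['scene','side']: ims.append(cv2.resize(grab_frame(n)[(210 if n=='scene' else 230):][:180,(380 if n=='scene' else 190):][:,:180],(400,400),interpolation=3))
save(np.hstack(ims),'f1')
E
```

```text
time_s: 7.27
ee_pos: [561.1, 281.2, 123.8]
ee_rot: [179.8, 0.0, 90.1]
force: [0.7, 0.7, -1.7]
gripper_width: 52.6
```

View pics/f1.png

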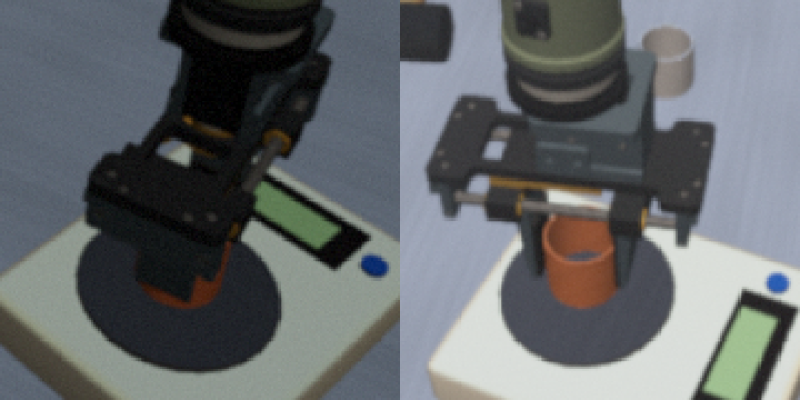

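```bash
python3 -m jog '0 0 0.004 0 0 0;0 0 0.008 0 0 0;0 0 0.011 0 0 0;0 0 0.013 0 0 0;0 0 0.014 0 0 0;0 0 0.014 0 0 0;0 0 0.014 0 0 0'; python3 -m jog '0 0 0.001 0 0 0;0 0 0.002 0 0 0;0 0 0.002 0 0 0;0 0 0.002 0 0 0'
```

```text
time_s: 7.95
ee_pos: [561.0, 281.5, 116.7]
ee_rot: [179.9, 0.0, 90.1]
force: [-0.5, 0.9, -1.7]
gripper_width: 53.5
time_s: 8.28
ee_pos: [561.0, 281.5, 115.7]
ee_rot: [179.9, 0.0, 90.1]
force: [0.2, -0.2, -2.2]
gripper_width: 53.1
```

```bash
for i in 1; do python3 -m jog '0 0 0.001 0 0 0;0 0 0.001 0 0 0;0 0 0.001 0 0 0'; done; python3 -m jog '0 0 0.001 0 0 0;0 0 0.001 0 0 0;0 0 0.001 0 0 0'; python3 -m jog '0 0 0.001 0 0 0;0 0 0.001 0 0 0;0 0 0.001 0 0 0'
```

```text
time_s: 8.53
ee_pos: [561.0, 281.5, 115.2]
ee_rot: [179.9, 0.0, 90.1]
force: [0.6, -0.4, -1.6]
gripper_width: 53.1
time_s: 8.78
ee_pos: [560.9, 281.4, 114.6]
ee_rot: [179.9, 0.0, 90.1]
force: [-0.8, 0.3, -1.2]
gripper_width: 53.0
time_s: 9.03
ee_pos: [561.1, 281.5, 114.3]
ee_rot: [179.8, -0.0, 90.1]
force: [-0.6, 0.5, -0.5]
gripper_width: 52.9
```

```bash
python3 -m jog '0 0 0.001 0 0 0;0 0 0.001 0 0 0;0 0 0.001 0 0 0'; python3 -m jog '0 0 0 0 0 0;0 0 0 0 0 0'
```

```text
time_s: 9.28
ee_pos: [561.1, 281.5, 114.3]
ee_rot: [179.8, -0.0, 90.1]
force: [-1.4, -0.4, 2.9]
gripper_width: 53.0
time_s: 9.45
ee_pos: [561.1, 281.5, 114.3]
ee_rot: [179.8, -0.0, 90.1]
force: [-1.1, -0.5, 1.7]
gripper_width: 52.9
```

Contact made (about 4 N on the pan, z no longer falling). Release, then withdraw straight up.

```bash
python3 -m jog '0 0 0 0 0 0;0 0 0 0 0 0;0 0 0 0 0 0;0 0 0 0 0 0;0 0 0 0 0 0;0 0 0 0 0 0;0 0 0 0 0 0;0 0 0 0 0 0;0 0 0 0 0 0;0 0 0 0 0 0' 1
python3 -m jog '0 0 -0.02 0 0 0;0 0 -0.06 0 0 0;0 0 -0.1 0 0 0;0 0 -0.15 0 0 0;-0.05 0 -0.2 0 0 0;-0.1 0 -0.25 0 0 0;-0.15 0 -0.25 0 0 0;-0.2 0 -0.25 0 0 0;-0.2 0 -0.25 0 0 0;-0.2 0 -0.25 0 0 0;-0.2 0 -0.25 0 0 0'
python3 - <<'E'
from h import *
O={};ims=[]
for n in ['scene','side','wrist']:
    c=calibration(n);im=grab_frame(n)
    if n!='scene':ims.append(im)
    for q,z in [('copper_ring_mid',100),('pan',75),('steel_ring_mid',25),('cap_mid',9)]:
        r=tip_of(q,n)
        if r: print(n,q,onplane(c,r[0]['location'],z).round(1),round(r[0]['confidence'],2))
save(cv2.resize(np.hstack(ims),(800,300),interpolation=cv2.INTER_AREA),'g1')
E
```

```text
time_s: 10.28
ee_pos: [561.1, 281.5, 114.3]
ee_rot: [179.8, -0.0, 90.1]
force: [-0.0, -0.0, 0.6]
gripper_width: 91.5
time_s: 11.2
ee_pos: [560.9, 181.9, 239.8]
ee_rot: [179.8, -0.1, 90.1]
force: [-0.6, 0.6, -0.1]
gripper_width: 91.6
scene copper_ring_mid [562.1 280.1 100. ] 0.58
scene pan [561.3 285.9  75. ] 0.68
scene steel_ring_mid [553.3 -31.6  25. ] 0.94
scene cap_mid [ 540.5 -343.9    9. ] 0.71
side copper_ring_mid [557.7 283.5 100. ] 0.86
side pan [558.4 283.2  75. ] 0.71
side steel_ring_mid [554.  -25.6  25. ] 0.67
side cap_mid [ 536.1 -347.     9. ] 0.46
wrist pan [562.1 280.2  75. ] 0.71
wrist steel_ring_mid [555. -31.  25.] 0.59
```

View pics/g1.png

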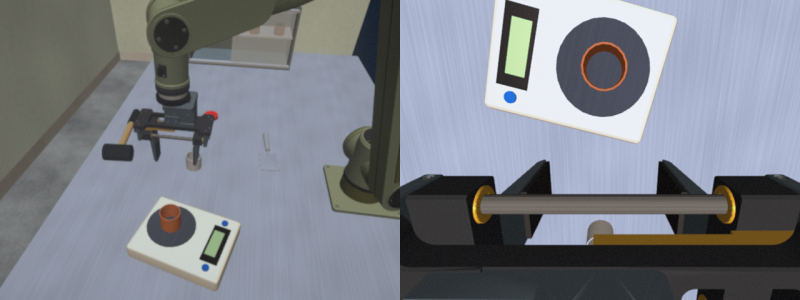

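The copper ring stands upright in the middle of the pan. The gripper is clear of it, and the silver ring and cap have not moved.

```bash
python3 -c "
from workcell import *
print(job_done())"
```

```text
the job is handed in; nothing more can be done
None
```

The copper ring is standing upright in the middle of the balance's pan, and I handed the job in at about 11.5 s.

- **Grip and set-down:** The grip was commanded at 8 N. I lowered the ring in 0.5 mm steps until it touched the pan. The wrist reading went from about −1.7 N to +2.9 N, so the pan carried roughly 4–5 N from ring and arm together. I then opened the fingers and backed away, and the wrist force returned to about zero.
- **Position on the pan:** In the last pictures the ring is upright. The scene and side views put its axis within about 6 mm of the pan centre, which is within the scatter of the detector. The wrist picture looks centred, but the detector did not report the copper ring there.
- **Silver ring and red cap:** The robot never touched either. Their last readings match the first to within the detectors' scatter: the silver ring differs by up to about 9 mm between cameras, and the cap by up to about 7 mm.

No final check failed.

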